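Lift the tube block out of the heater well with the hook

ROBOT

A 6-joint arm with a two-finger parallel gripper is mounted at the origin on the work surface. World frame = base frame: x ahead of the robot, y to its left, z up, the work surface at z = 0. Lengths are in mm, angles in rad, forces in N, time in s.
With the tool pointing down it reaches from about 350 to 800 mm from the base axis. Payload 7.3 kg.
Tool frame: the origin (TCP) lies at the very end of the fingers, on their centre line; the grasp point (between the pads) lies 19 mm behind it; z points along the fingers, y is the line along which they close (so a half turn about z gives the same grasp; the last joint's range is limited). The gripper opens to 85 mm and grips with 20 to 120 N. Pads are 22 mm wide; open, the fingers measure 114 mm over their backs; the gripper's body (76 mm by 85 mm) begins 54 mm behind the grasp point. The pads swing forward as they close: fully open they stand 13 mm farther back than shut.
Start: joints at [1.093, 0.342, 1.524, -0, 1.275, -0.146], TCP at [171.002, 496.39, 231.322] pointing down, gripper open.
Joint ranges: [-2.53, 2.53], [-0.77, 2.02], [0.04, 2.7], [-1, 4.14], [0.28, 2.66], [-3.11, 3.11]. Speed limits (rad/s): [2.57, 2.57, 3.14, 3.14, 3.14, 3.14].

INTERFACE

Orientations are given as a unit quaternion [w, x, y, z].
In Python, from bench import robot, capture, finish_job gives the robot as it stands.
- The arm moves only by the tool play_rows, never from a script. Its argument "plan" is a list that holds one entry, the list of rows, each a list of 7 numbers: the shift along the tool's x, y, z in cm, then the turn, a rotation vector about the tool's x, y, z in rad, then the opening, from 0 (shut) to 1 (fully open). In form: [[[x, y, z, rx, ry, rz, jaw], ...]]. A call has exactly 5 rows; each row is the pose to reach, as a shift and turn from the pose commanded when the call began, along the tool's axes at that moment; what a row does not reach only later rows make up. A row lasts 1/8 s, in which the tool goes at most 62.5 mm and 10.7 degrees, less where a joint would pass 70% of its speed; a pose out of reach is approached as far as the arm can. A call with a gripper value outside its range is refused whole. The fingers move at their own pace and stop on an object; "squeeze" is the grip in N (left out, the last holds). Time passes only in rows, so rows that repeat a pose let the fingers close, or fill a call up. It gives the time, the measured TCP pose, the force, the opening and the grip force at its end, in the units of the state.
- robot.get_state(): the state, without advancing time (a new reading comes with each control period).
- capture(name): name is "scene" or "top" or "wrist"; returns a dict with "frame" (420x560x3 uint8, blue, green, red), "mtx" (3x3 intrinsics, pixels), "k1" (the pictures are not rectified: a ray, as slopes to the right and down, at radius r is drawn at 1 + k1 r^2 times it, then the intrinsics apply), "pose" (4x4, takes a point from camera to world coordinates). Camera axes: x right, y up, looking along -z (the intrinsics and any distortion apply to the point x, -y, -z); pixel columns grow to the right and rows downward; lengths in mm; the calibration is good to about 2 mm. A picture is of the moment at which its call begins. There is no depth.
- finish_job(): hands the job in; it is judged then, once.
The state is a dict: "t": time; "qpos": joint angles; "joint_vel": joint speeds; "joint_torque": joint torques, N m; "eef_pos": TCP position; "tcp_rot": TCP orientation; "wrist_force": force on the tool from outside, world axes, zero at the start; "torque": the same for the moment, N m; "width": finger opening in mm; "finger_force": force on a finger pad.
Only numpy, scipy, OpenCV 4.12 (cv2) and the standard library are available. Lean on these libraries where they do the work, as an engineer would, in place of code of your own. Each camera call takes 0.05 s, during which the arm holds its last target. There are 200 camera calls.

TASK

The aluminium tube block sits deep in the well of the block heater. Take the lifting hook from its rest, catch the wire eye on the block with it (the hook's shank is a little bent, so feel for the eye), draw the block gently up out of the well and set it down upright in the round recess of the low cooling stand, then hang the hook back in its rest. Touch the block with nothing but the hook, do not force the thin eye, do not drop or swing the block, and leave the jar, the timer and the calculator alone.

Things in the scene. Friction and masses are not known exactly. Their poses are not given: they have to be found in the camera images.
- heater: Fixed block heater: cream box 140 x 140 x 140 mm, a black sheet round the mouth on its top, with a round vertical well in the middle, 72 mm in diameter, 130 mm deep (well floor 10 mm above the bench). Origin: centre of the underside; z up. Do not ram it: at most 30 N from the hook.
- well_mouth (a point): Centre of the well's mouth, on the heater's top face, 140 mm above the bench; z up.
- block: Loose aluminium tube block: solid drum 69 mm in diameter, 60 mm high, 0.5 to 0.7 kg, on the well floor with 1.5 mm to spare all round. Origin: centre of its underside; z up. A rigid wire eye stands upright on its top (see eye). A sideways push of 2 to 3 N on the eye starts to tip the block, till the well's wall holds it. Lifted by the eye it hangs upright below the hook.
- eye (a point): Fixed in the block, axes of the block: apex of the eye, on the wire's centre line, 84 mm above the block's origin. The eye is an arch of 3 mm wire in the block's y-z plane: feet at y = +-16 mm on the block's top, 72 mm up at y = +-14.5, 81.5 mm up at y = +-8. It is hooked along x, from either side. The thin wire gives way above 12 N.
- hook: Loose lifting hook, 0.12 kg, hanging in its rest. Origin: centre of the underside of its round flange (54 mm wide, 5 mm thick); z up. Above it a flat-sided black handle, 22 mm along x, 12 mm along y, 5 to 55 mm above the origin, gripped across y. Below it a round shank, 4.5 mm thick, ending in a J that opens upwards, its tip on the +x side (see hook_foot).
- hook_foot (a point): Fixed in the handle: where the J's lower bend would be if the shank were straight: 88 mm below the hook's origin. The shank is bent to +x or -x by an unknown, untracked amount: the J is up to 7 mm off. J of 4.5 mm bar: 9 mm from the shank in +x, then up 10 mm. From its centre line: lowest surface 2.2 mm below, tip's top 12.2 mm above. Throat 4.5 mm wide.
- rest: Fixed rest of the hook: base plate 90 x 90 mm, two thin posts at y = +-35 mm, top plate 76 x 84 mm, 10 mm thick, upper face 100 mm above the bench, with a 42 mm round hole in its middle; the hook's shank hangs through it, its flange lies on the plate. Origin: centre of the underside of the base, on the hole's axis; z up.
- stand: Fixed cooling stand: dark steel slab 110 x 110 x 18 mm with a round recess 76 mm in diameter and 8 mm deep in its middle, edge chamfered. Origin: centre of the underside; z up.
- recess (a point): Centre of the floor of the stand's recess, 10 mm above the bench; z up. The block's underside origin comes to rest here.
- jar: Bystander: glass jar 72 mm in diameter, 95 mm high, loose. Origin: centre of its underside.
- timer: Bystander: round blue timer lying flat, 66 mm in diameter, 18 mm high, loose. Origin: centre of its underside.
- calculator: Bystander: black pocket calculator lying flat, 75 x 120 x 14 mm, loose. Origin: centre of its underside.
Things that resemble listed ones, but are neither listed nor needed, are in the scene too. Of the things like the hook, leave any that is blue; of the rest the larger one is meant.

How it is judged:
By the outcome, as a careful person would: the job done as asked, in the order asked, and still so for the second after the job is handed in, with the robot touching nothing.
It also fails if it takes over 72 s, if anything falls off the work surface, if the arm or the gripper's body presses on something with over 40 N, if the wrist force passes 120 N, or if a joint passes its speed limit or range.

## Working session

There is one attempt and no reset: what is moved stays moved. The work goes in short steps, Python scripts to look and compute and a tool call to move; the robot and the scene stay as the last step left them, time stands still between calls to the robot, and variables do not carry over. Pictures are saved under pics/ and viewed, at most 10 in all, crops included, and the job is handed in when it is done.

Besides the shell and the picture viewer there is one more tool, called after "Request:" as name(argument=value, ...) on one line, values as JSON. play_rows: Moves the arm, as the interface text tells. Its arguments: {"type":"object","properties":{"plan":{"type":"array","items":{"type":"array","items":{"type":"array","items":{"type":"number"}}}},"squeeze":{"type":"number"}},"required":["plan"]}

```bash
ls; mkdir -p pics
cat > h.py <<'E'
import numpy as np, cv2
from scipy.spatial.transform import Rotation as R
from bench import robot, capture, finish_job
def ray(c,u,v):
    K=c["mtx"]; a=np.array([(u-K[0][2])/K[0][0],(v-K[1][2])/K[1][1]]); s=a.copy()
    for _ in range(30): s=a/(1+c["k1"]*(s@s))
    P=np.array(c["pose"]); d=P[:3,:3]@np.array([s[0],-s[1],-1.]); return P[:3,3],d
def hit(c,u,v,z):
    o,d=ray(c,u,v); return o+d*(z-o[2])/d[2]
def proj(c,p):
    P=np.array(c["pose"]); q=P[:3,:3].T@(np.asarray(p,float)-P[:3,3]); s=np.array([q[0],-q[1]])/-q[2]
    s=s*(1+c["k1"]*(s@s)); K=np.array(c["mtx"]); return K[:2,:2]@s+K[:2,2]
E
python3 - <<'E'
from h import *
import pickle
d={}
for n in("scene","top"):
    c=d[n]=capture(n); cv2.imwrite(f"pics/{n}0.png",c["frame"]); print(n,np.round(c["pose"],3).tolist(),np.round(c["mtx"],1).tolist(),c["k1"])
pickle.dump(d,open("c0.pkl","wb"))
print(robot.get_state())
E
```

```text
pics
scene [[-0.76, -0.433, 0.485, 1055.316], [0.65, -0.485, 0.585, 477.84], [-0.018, 0.759, 0.65, 722.752], [0.0, 0.0, 0.0, 1.0]] [[391.8, 0.0, 281.7], [0.0, 391.8, 210.7], [0.0, 0.0, 1.0]] -0.058403826074075474
top [[0.028, 0.982, -0.185, 429.501], [-0.999, 0.032, 0.018, -49.901], [0.024, 0.184, 0.983, 1106.423], [0.0, 0.0, 0.0, 1.0]] [[449.6, 0.0, 285.3], [0.0, 449.6, 208.7], [0.0, 0.0, 1.0]] -0.12714483535767623
{'t': 0.1, 'qpos': array([ 1.09301817e+00,  3.42681559e-01,  1.52492557e+00, -1.56855020e-05,
        1.27539747e+00, -1.45997373e-01]), 'joint_vel': array([ 0.00178815, -0.00038497, -0.0010787 , -0.00065724, -0.00093514,
        0.00074777]), 'joint_torque': array([ 1.81586653e-03, -4.34445584e+01, -2.46492755e+01, -2.63294869e-04,
        4.69679246e-03, -3.58033134e-06]), 'eef_pos': array([170.8221951 , 496.05262962, 230.67923385]), 'tcp_rot': array([-2.09492454e-04,  1.65128264e-01,  9.86271848e-01, -6.74215994e-04]), 'wrist_force': array([-0.22674414, -0.65423098,  0.00796689]), 'torque': array([-0.00264852, -0.00213859,  0.00689342]), 'finger_force': 0.0, 'width': 85.78966644139057}
```

View pics/scene0.png

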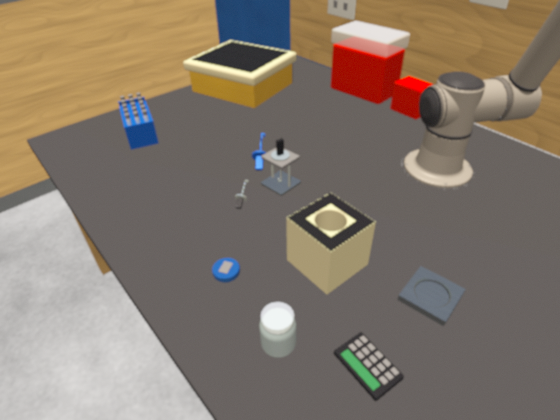

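View pics/top0.png

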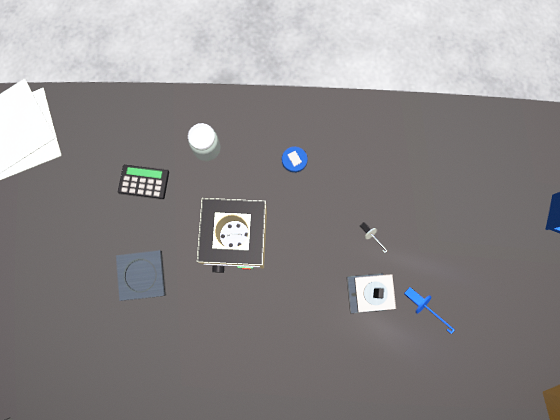

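Scene view: the black-handled hook hangs in its rest at (281,160), the heater is at (330,240), the stand at (432,293). Top view: hook at (377,293), well at (232,232), stand at (140,275), and the small grey and blue hooks are decoys.

Run:
```python
from h import *
import pickle
d=pickle.load(open("c0.pkl","rb")); f=d["top"]["frame"]
def cr(f,u,v,w,h,s): return cv2.resize(f[v:v+h,u:u+w],None,fx=s,fy=s,interpolation=cv2.INTER_CUBIC)
a=cr(f,335,260,80,60,5); b=cr(f,190,190,80,60+20,5)
cc=cr(f,105,240,80,70,5); s=cr(d["scene"]["frame"],250,125,80,50,5)
L=np.zeros((600,800,3),np.uint8)
L[0:300,:400]=a; L[0:300,400:800]=b[:300]; L[300:550,:400]=s; L[300:600,400:]=cc[:300]
cv2.imwrite("pics/crops.png",L)
```

```text
(no output)
```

View pics/crops.png

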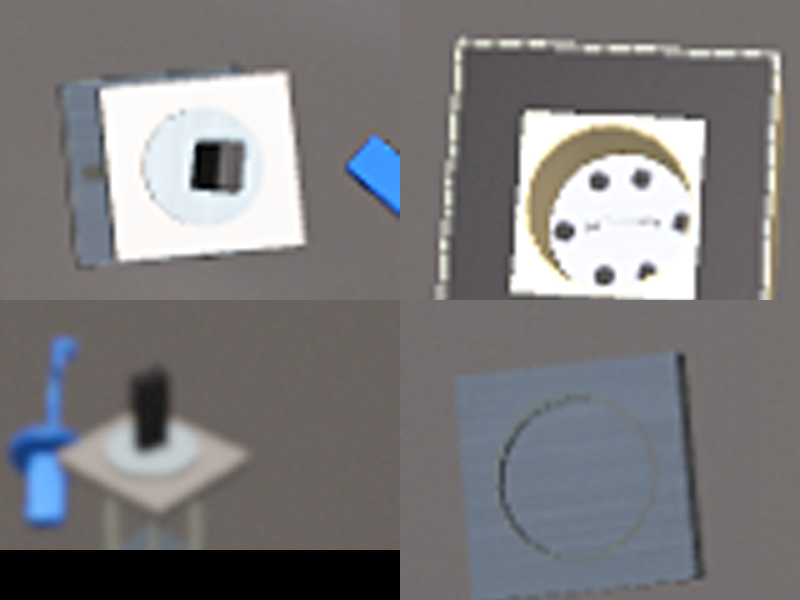

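Run:
```python
from h import *
import pickle
d=pickle.load(open("c0.pkl","rb")); c=d["top"]
for n,z,P in [("rest",100,[(355,277.6),(392.6,274.4),(396,308.8),(358.4,312.4)]),("flange",105,[(375.6,293.2)]),
 ("heater",140,[(201.6,198),(265.8,200)]),("mouth",140,[(231.5,231.5)]),("stand",18,[(116,255.2),(160.4,250.4),(164,295.2),(119.4,299.6)]),("recess",18,[(140.8,275.4)]),("eye ends",90,[(227,235.4),(242,234.4)]),("handletop",155,[(381,293)])]:
    H=np.array([hit(c,*p,z) for p in P]); print(n,H[:,:2].round(1).tolist(),H[:,:2].mean(0).round(1))
    if len(H)>1: print("  edge angle",[round(float(np.degrees(np.arctan2(*(H[(i+1)%len(H)]-H[i])[[1,0]]))),1) for i in range(len(H))])
s=d["scene"]
w=capture("wrist"); cv2.imwrite("pics/w0.png",w["frame"]); st=robot.get_state()
q=st["tcp_rot"]; T=R.from_quat(q,scalar_first=True).as_matrix()
P=w["pose"]; print("cam in tool", (T.T@(P[:3,3]-st["eef_pos"])).round(1),(T.T@P[:3,:3]).round(3).tolist(),w["mtx"],w["k1"]); print(T.round(4))
```

```text
rest [[467.6, -228.5], [476.6, -314.1], [400.2, -321.5], [391.0, -236.6]] [ 433.8 -275.2]
  edge angle [-84.0, -174.5, 96.2, 6.1]
flange [[433.9, -274.0]] [ 433.9 -274. ]
heater [[629.5, 117.1], [629.6, -24.1]] [629.6  46.5]
  edge angle [-89.9, 90.1]
mouth [[557.6, 47.6]] [557.6  47.6]
stand [[505.5, 340.7], [521.5, 231.1], [414.3, 214.9], [398.9, 323.4]] [460.  277.6]
  edge angle [-81.7, -171.4, 98.1, 9.2]
recess [[459.1, 275.0]] [459.1 275. ]
eye ends [[554.9, 62.4], [558.4, 28.4]] [556.7  45.4]
  edge angle [-84.3, 95.7]
handletop [[434.3, -274.4]] [ 434.3 -274.4]
cam in tool [  70.3   -0.2 -142.5] [[0.002, 0.96, 0.278], [1.0, -0.001, -0.001], [-0.0, 0.278, -0.96]] [[340.21436251   0.         282.09014464]
 [  0.         340.21436251 208.89786014]
 [  0.           0.           1.        ]] -0.0320707260898541
[[-9.455e-01  3.257e-01 -5.000e-04]
 [ 3.257e-01  9.455e-01 -1.000e-03]
 [ 2.000e-04 -1.100e-03 -1.000e+00]]
```

```bash
cat >> h.py <<'E'
def yawR(a):  # tool down, tool x at azimuth a deg
    a=np.radians(a); x=np.array([np.cos(a),np.sin(a),0]); z=np.array([0,0,-1.]); return np.c_[x,np.cross(z,x),z]
def rows(wps, p0, R0, jaw=1, nd=3):
    """wps: (pos, R) world; prints calls of 5 rows, frame at each call start = previous target"""
    for k in range(0,len(wps),5):
        L=[]
        for p,r in wps[k:k+5]:
            L.append([round(float(v),nd) for v in np.r_[R0.T@(np.array(p)-p0)/10, R.from_matrix(R0.T@r).as_rotvec()]]+[jaw])
        print(L); p0,R0=np.array(wps[min(k+4,len(wps)-1)][0],float),wps[min(k+4,len(wps)-1)][1]
def cur():
    s=robot.get_state(); return s["eef_pos"],R.from_quat(s["tcp_rot"],scalar_first=True).as_matrix(),s
E
python3 - <<'E'
from h import *
p,T,s=cur(); w=[]
for i in range(1,21):
    f=i/20; a=np.radians(71+f*(-32.3-71)); r=525+f*(513-525); z=231+min(1,f*3)*59
    w.append(([r*np.cos(a),r*np.sin(a),z],yawR(161+f*25)))
rows(w,np.array([171.,496.4,231.3]),yawR(161),nd=2)
E
```

```text
[[-4.71, -0.28, -0.85, 0.0, 0.0, -0.02, 1], [-9.39, -0.97, -1.74, 0.0, 0.0, -0.04, 1], [-13.97, -2.08, -2.62, 0.0, 0.0, -0.07, 1], [-18.43, -3.6, -3.51, 0.0, 0.0, -0.09, 1], [-22.73, -5.52, -4.39, 0.0, 0.0, -0.11, 1]]
[[-3.83, -2.72, -0.89, 0.0, 0.0, -0.02, 1], [-7.4, -5.78, -1.48, 0.0, 0.0, -0.04, 1], [-10.68, -9.13, -1.48, 0.0, 0.0, -0.07, 1], [-13.63, -12.77, -1.48, 0.0, 0.0, -0.09, 1], [-16.25, -16.65, -1.48, 0.0, 0.0, -0.11, 1]]
[[-1.79, -4.32, 0.0, 0.0, 0.0, -0.02, 1], [-3.19, -8.77, 0.0, 0.0, 0.0, -0.04, 1], [-4.17, -13.33, 0.0, 0.0, 0.0, -0.07, 1], [-4.74, -17.96, 0.0, 0.0, 0.0, -0.09, 1], [-4.89, -22.61, 0.0, 0.0, 0.0, -0.11, 1]]
[[0.77, -4.58, 0.0, 0.0, 0.0, -0.02, 1], [1.95, -9.07, 0.0, 0.0, 0.0, -0.04, 1], [3.53, -13.43, 0.0, 0.0, 0.0, -0.07, 1], [5.49, -17.63, 0.0, 0.0, 0.0, -0.09, 1], [7.81, -21.63, 0.0, 0.0, 0.0, -0.11, 1]]
```

Request:
play_rows(plan=[[[-4.7,-0.3,-0.85,0,0,-0.02,1],[-9.4,-1.0,-1.75,0,0,-0.04,1],[-14.0,-2.1,-2.6,0,0,-0.07,1],[-18.4,-3.6,-3.5,0,0,-0.09,1],[-22.7,-5.5,-4.4,0,0,-0.11,1]]])

```text
t: 0.78
eef_pos: [368.8, 369.4, 275.3]
tcp_rot: [-0.0, 0.11, 0.994, -0.0]
wrist_force: [0.8, 1.5, 0.1]
width: 85.4
finger_force: 0.0
```

Request:
play_rows(plan=[[[-3.8,-2.7,-0.9,0,0,-0.02,1],[-7.4,-5.8,-1.5,0,0,-0.04,1],[-10.7,-9.1,-1.5,0,0,-0.07,1],[-13.6,-12.8,-1.5,0,0,-0.09,1],[-16.2,-16.6,-1.5,0,0,-0.11,1]]])

```text
t: 1.4
eef_pos: [489.7, 171.4, 289.9]
tcp_rot: [-0.0, 0.056, 0.998, -0.0]
wrist_force: [0.1, -0.5, -0.4]
width: 85.4
finger_force: 0.0
```

Request:
play_rows(plan=[[[-1.8,-4.3,0,0,0,-0.02,1],[-3.2,-8.8,0,0,0,-0.04,1],[-4.2,-13.3,0,0,0,-0.07,1],[-4.7,-18.0,0,0,0,-0.09,1],[-4.9,-22.6,0,0,0,-0.11,1]]])

```text
t: 2.02
eef_pos: [512.5, -58.8, 289.9]
tcp_rot: [-0.0, 0.001, 1.0, 0.0]
wrist_force: [0.7, -0.4, -0.4]
width: 85.4
finger_force: 0.0
```

Request:
play_rows(plan=[[[0.8,-4.6,0,0,0,-0.02,1],[2.0,-9.1,0,0,0,-0.04,1],[3.5,-13.4,0,0,0,-0.07,1],[5.5,-17.6,0,0,0,-0.09,1],[7.8,-21.6,0,0,0,-0.11,1]]])

```text
t: 2.65
eef_pos: [433.5, -274.3, 289.9]
tcp_rot: [-0.0, -0.054, 0.999, 0.0]
wrist_force: [-0.2, 0.3, -0.6]
width: 85.5
finger_force: 0.0
```

Run:
```python
from h import *
p,T,s=cur(); print(s["t"],p,T.round(3).tolist(),s["qpos"].round(2),s["wrist_force"])
w=capture("wrist"); cv2.imwrite("pics/w1.png",w["frame"])
import pickle; pickle.dump(w,open("w1.pkl","wb"))
```

```text
2.65 [ 433.49905462 -274.31905193  289.89364907] [[-0.994, -0.109, -0.0], [-0.109, 0.994, 0.0], [0.0, 0.001, -1.0]] [-0.71  0.28  1.45  0.    1.41 -2.39] [-0.17354495  0.28597176 -0.55559989]
```

View pics/w1.png

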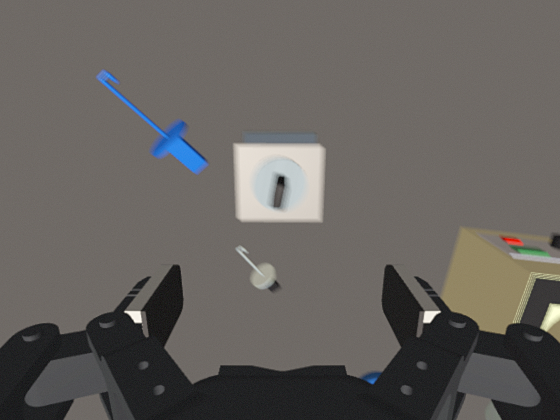

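Wrist view: rest plate at (234–324, 144–221), flange at (278,184), handle (280,190) slightly turned relative to the tool. I'll zoom in for its angle.

Run:
```python
from h import *
import pickle
w=pickle.load(open("w1.pkl","rb")); f=w["frame"]
cv2.imwrite("pics/w1c.png",cv2.resize(f[135:225,235:335],None,fx=6,fy=6,interpolation=cv2.INTER_CUBIC))
```

```text
(no output)
```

View pics/w1c.png

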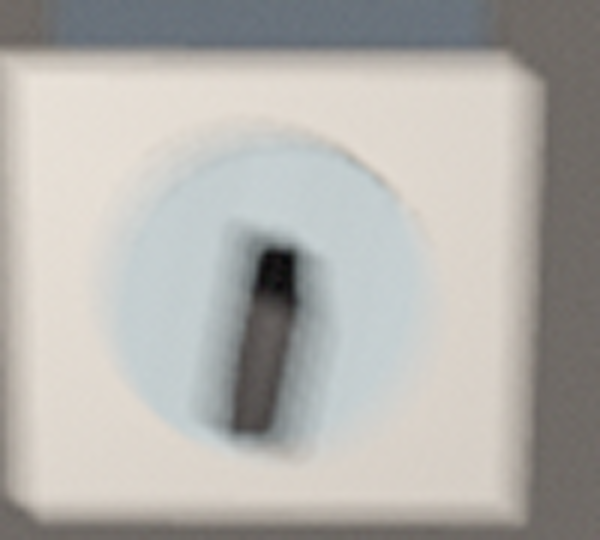

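Handle top face corners in the crop: (255,298), (293,302), (270,430), (233,432). Flange circle spans about x 112–430, y 140–460.

Run:
```python
from h import *
import pickle
w=pickle.load(open("w1.pkl","rb"))
g=lambda x,y,z: hit(w,235+x/6-.4,135+y/6-.4,z)
H=np.array([g(*q,155) for q in [(255,298),(293,302),(270,430),(233,432)]]); print(H.round(1),H.mean(0))
a=(H[0]+H[1]-H[2]-H[3])/2; print("len",np.linalg.norm(a),"az",np.degrees(np.arctan2(a[1],a[0])))
print("plate",[g(*q,100).round(1)[:2].tolist() for q in [(5,55),(510,55),(525,520),(15,500)]])
print("flange", g(270,302,105))
```

```text
[[ 422.7 -279.7  155. ]
 [ 422.7 -274.4  155. ]
 [ 441.4 -275.5  155. ]
 [ 442.3 -280.7  155. ]] [ 432.29151131 -277.55384536  155.        ]
len 19.148816499303816 az 176.68877607128155
plate [[399.2, -323.4], [390.3, -242.6], [468.0, -229.0], [474.0, -316.2]]
flange [ 433.79167739 -276.65510734  105.        ]
```

The picture is motion-blurred. I'll retake it at rest and measure by thresholding.

Run:
```python
from h import *
p,T,s=cur(); print(s["t"],p)
capture("wrist"); w=capture("wrist"); f=w["frame"]
import pickle; pickle.dump(w,open("w2.pkl","wb"))
cv2.imwrite("pics/w2c.png",cv2.resize(f[135:225,235:335],None,fx=6,fy=6,interpolation=cv2.INTER_CUBIC))
```

```text
2.7 [ 431.01502397 -278.53214299  289.78534366]
```

View pics/w2c.png

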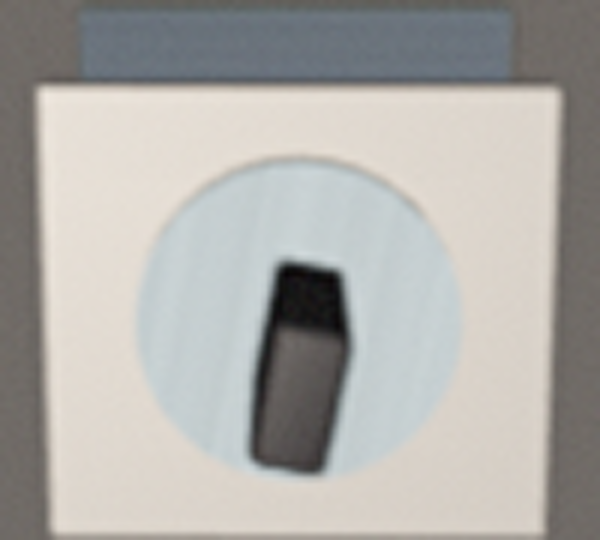

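Sharp now: top face corners (277,326), (350,345), (323,472), (255,462); flange centre (298,316); plate corners (36,86), (562,89), (546,535), (52,533).

Run:
```python
from h import *
import pickle
w=pickle.load(open("w2.pkl","rb"))
g=lambda x,y,z: hit(w,235+x/6-.4,135+y/6-.4,z)
H=np.array([g(*q,155) for q in [(277,326),(350,345),(323,472),(255,462)]]); print(H.round(1).tolist(),H.mean(0))
a=(H[0]+H[1]-H[2]-H[3])/2; b=(H[1]+H[2]-H[0]-H[3])/2
for v in(a,b): print("len",np.linalg.norm(v),"az",np.degrees(np.arctan2(v[1],v[0])))
Q=np.array([g(*q,100)[:2] for q in [(36,86),(562,89),(546,535),(52,533)]]); print("plate",Q.round(1).tolist(),Q.mean(0), np.degrees(np.arctan2(*(Q[1]-Q[0])[::-1])))
print("flange", g(298,316,105)); p,T,s=cur(); print(p,T.round(4).tolist())
```

```text
[[425.0, -278.2, 155.0], [426.6, -267.8, 155.0], [445.4, -269.5, 155.0], [445.0, -279.3, 155.0]] [ 435.51697569 -273.69485664  155.        ]
len 19.42777200983922 az 175.94972110658566
len 10.136642733856133 az 84.10439505787107
plate [[402.0, -320.0], [393.5, -235.4], [469.1, -227.3], [477.6, -311.7]] [ 435.56305306 -273.6084702 ] 95.7278132685764
flange [ 434.2417946  -273.96280924  105.        ]
[ 433.29183904 -274.51374332  289.88270399] [[-0.9946, -0.1042, -0.0006], [-0.1042, 0.9946, 0.0006], [0.0006, 0.0006, -1.0]]
```

Request:
play_rows(plan=[[[-0.15,0.05,3,0,0,0.1,1],[-0.15,0.05,7,0,0,0.19,1],[-0.15,0.05,11,0,0,0.19,1],[-0.15,0.05,14,0,0,0.19,1],[-0.15,0.05,15,0,0,0.19,1]]])

```text
t: 3.42
eef_pos: [435.5, -270.7, 138.6]
tcp_rot: [-0.001, 0.04, 0.999, 0.001]
wrist_force: [0.5, -0.1, 0.5]
width: 85.4
finger_force: 0.0
```

Request:
play_rows(plan=[[[0,0,1.2,0,0,0,1],[0,0,2,0,0,0,1],[0,0,2.5,0,0,0,1],[0,0,2.5,0,0,0,1],[0,0,2.5,0,0,0,0.6]]])

```text
t: 4.05
eef_pos: [435.9, -272.6, 115.7]
tcp_rot: [0.0, 0.041, 0.999, -0.0]
wrist_force: [-0.4, 0.7, -0.1]
width: 69.7
finger_force: 0.0
```

Request:
play_rows(plan=[[[0,0,0,0,0,0,0.5],[0,0,0,0,0,0,0.35],[0,0,0,0,0,0,0.25],[0,0,0,0,0,0,0.1],[0,0,0,0,0,0,0]]], squeeze=60)

```text
t: 4.68
eef_pos: [435.9, -272.5, 115.4]
tcp_rot: [0.0, 0.041, 0.999, -0.0]
wrist_force: [0.3, -1.2, 1.7]
width: 11.0
finger_force: 58.8
```

Request:
play_rows(plan=[[[0,0,0,0,0,0,0],[0,0,0,0,0,0,0],[0,0,0,0,0,0,0],[0,0,0,0,0,0,0],[0,0,0,0,0,0,0]]], squeeze=80)

```text
t: 5.3
eef_pos: [435.9, -272.5, 115.5]
tcp_rot: [0.0, 0.041, 0.999, -0.0]
wrist_force: [0.3, -0.2, 4.5]
width: 11.3
finger_force: 78.1
```

Request:
play_rows(plan=[[[0,0,-0.5,0,0,0,0],[0,0,-2,0,0,0,0],[0,0,-4.5,0,0,0,0],[0,0,-8,0,0,0,0],[0,0,-12,0,0,0,0]]])

```text
t: 5.92
eef_pos: [435.4, -272.0, 236.7]
tcp_rot: [-0.0, 0.041, 0.999, 0.0]
wrist_force: [0.6, -0.5, -1.1]
width: 10.9
finger_force: 77.8
```

Request:
play_rows(plan=[[[0,0,-3.5,0,0,0,0],[0,0,-6.5,0,0,0,0],[0,0,-9,0,0,0,0],[0,0,-10,0,0,0,0],[0,0,-10,0,0,0,0]]])

```text
t: 6.55
eef_pos: [435.7, -272.3, 335.6]
tcp_rot: [0.0, 0.041, 0.999, -0.0]
wrist_force: [0.2, -0.2, -2.2]
width: 11.2
finger_force: 77.8
```

Run:
```python
from h import *
import pickle
capture("wrist"); w=capture("wrist"); s=capture("scene"); p,T,st=cur(); print(st["t"],p,st["wrist_force"])
pickle.dump((w,s,p,T),open("w3.pkl","wb"))
o=p+T@[0,0,15]  # hook origin nominal
u=proj(w,p+T@[0,0,103]).round(); v=proj(s,p+T@[0,0,60]).round(); print(u,v)
def cr(f,c,hw,hh,k):
    x,y=int(c[0]),int(c[1]); x0=min(max(0,x-hw),560-2*hw);y0=min(max(0,y-hh),420-2*hh); print((x0,y0)); return cv2.resize(f[y0:y0+2*hh,x0:x0+2*hw],None,fx=k,fy=k,interpolation=cv2.INTER_CUBIC)
a=cr(w["frame"],u,50,75,4); b=cr(s["frame"],v,40,60,5)
cv2.imwrite("pics/w3.png",np.hstack([a,b]))
```

```text
6.7 [ 435.3788071  -272.07734067  334.11068217] [-0.84504938  0.09967741 -1.74338487]
[282. 207.] [279. 100.]
(232, 132)
(239, 40)
```

View pics/w3.png

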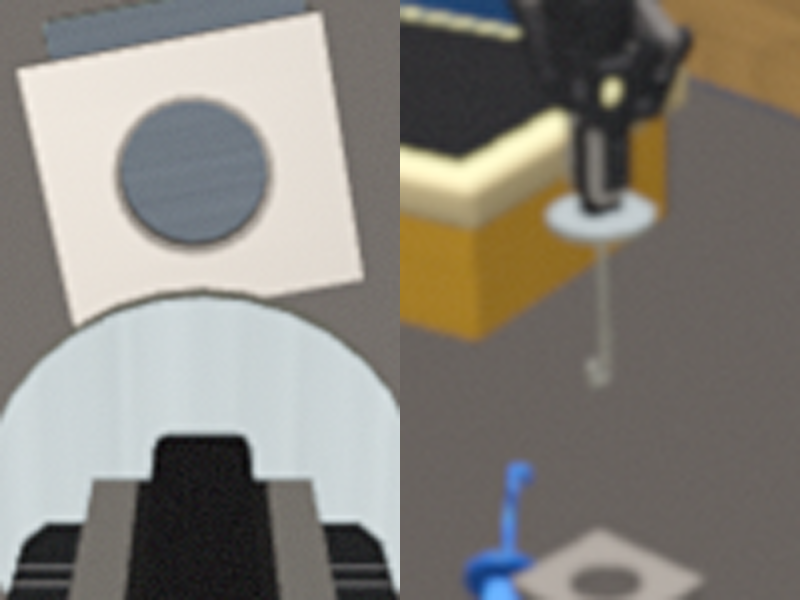

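Scene crop: the J hangs with its tip toward image left, i.e. world +x. The wrist crop shows the rest hole centred at crop (193,173). The shank bend follows from scene pixels.

Run:
```python
from h import *
import pickle
w,s,p,T=pickle.load(open("w3.pkl","rb"))
print("hole", hit(w,232+193/4-.4,132+173/4-.4,100))
f=s["frame"].astype(float).sum(2)
for y in range(94,119):
    r=f[y,345-0:375] if 0 else f[y,350-0:0] if 0 else f[y,268:292]
    r=r-np.median(r); r=np.clip(r-25,0,None); print(y, (r@np.arange(268,292)/max(r.sum(),1)).round(2), int(r.sum()), "".join("%4d"%v for v in r))
ex=-T[:,0]
for dz in (10,15,40,60,80,90,100,103):
    print(dz, proj(s,p+T@[0,0,dz]).round(2), proj(s,p+T@[0,0,dz]+9*ex).round(2))
b=s["frame"][78:90,265:295].sum(2); print(b)
```

```text
hole [ 434.39917542 -274.30470851  100.        ]
94 278.77 38    0   0   0   0   0   0   0   0   0   0  10  26   1   0   0   0   0   0   0   0   0   0   0   0
95 278.93 46    0   0   0   0   0   0   0   0   0   0  10  29   7   0   0   0   0   0   0   0   0   0   0   0
96 278.96 51    0   0   0   0   0   0   0   0   0   0  11  31   9   0   0   0   0   0   0   0   0   0   0   0
97 279.18 39    0   0   0   0   0   0   0   0   0   0   3  26  10   0   0   0   0   0   0   0   0   0   0   0
98 279.18 33    0   0   0   0   0   0   0   0   0   0   0  26   6   0   0   0   0   0   0   0   0   0   0   0
99 279.24 38    0   0   0   0   0   0   0   0   0   0   2  25  11   0   0   0   0   0   0   0   0   0   0   0
100 279.22 36    0   0   0   0   0   0   0   0   0   0   0  28   8   0   0   0   0   0   0   0   0   0   0   0
101 279.18 38    0   0   0   0   0   0   0   0   0   0   1  28   8   0   0   0   0   0   0   0   0   0   0   0
102 279.31 26    0   0   0   0   0   0   0   0   0   0   0  18   8   0   0   0   0   0   0   0   0   0   0   0
103 279.39 33    0   0   0   0   0   0   0   0   0   0   0
[... 2800 characters left out ...]
568 570 580 595 603 605
  609 609 603 591 568 513 416 331 297 297 298 299]
 [290 292 302 350 424 484 530 563 582 592 593 601 600 603 607 603 598 595
  588 582 565 528 471 409 339 300 296 297 297 298]
 [297 286 292 311 348 388 441 479 513 532 548 563 571 573 575 568 554 531
  515 496 466 422 371 327 308 301 295 298 295 302]
 [290 284 289 295 308 327 357 390 416 435 448 467 475 481 480 477 462 439
  420 394 366 338 314 305 297 300 295 301 300 297]
 [288 289 290 287 291 301 315 335 346 352 364 370 386 399 401 387 372 358
  342 324 309 303 302 297 299 295 302 300 301 301]
 [290 288 289 283 293 284 291 294 302 308 315 319 340 364 376 352 325 312
  304 297 296 301 297 304 304 300 295 298 298 294]]
```

Request:
play_rows(plan=[[[-0.4,1.5,-0.6,0,0,0,0],[-1.3,4.5,-1.5,0,0,0,0],[-2.4,8.5,-2.7,0,0,0,0],[-3.6,12.5,-4,0,0,0,0],[-4.8,16.5,-4,0,0,0,0]]])

```text
t: 7.32
eef_pos: [497.7, -109.7, 376.4]
tcp_rot: [0.001, 0.041, 0.999, -0.0]
wrist_force: [0.2, -0.6, -1.6]
width: 11.1
finger_force: 77.9
```

Request:
play_rows(plan=[[[-1.2,4,0,0,0,0,0],[-2.4,8,0,0,0,0,0],[-3.6,12,0,0,0,0,0],[-4.4,15,0,0,0,0,0],[-4.7,16.3,0,0,0,0,0]]])

```text
t: 7.95
eef_pos: [557.2, 49.1, 375.0]
tcp_rot: [-0.0, 0.04, 0.999, 0.0]
wrist_force: [-0.3, -0.3, -1.7]
width: 11.4
finger_force: 78.0
```

Request:
play_rows(plan=[[[0,0,0,0,0,0,0],[0,0,0,0,0,0,0],[0,0,0,0,0,0,0],[0,0,0,0,0,0,0],[0,0,0,0,0,0,0]]])

```text
t: 8.57
eef_pos: [557.2, 46.3, 375.4]
tcp_rot: [0.0, 0.041, 0.999, 0.0]
wrist_force: [0.1, 0.4, -1.3]
width: 11.3
finger_force: 78.0
```

Run:
```python
from h import *
import pickle
w=capture("wrist"); s=capture("scene"); p,T,st=cur(); print(st["t"],p,st["wrist_force"],T[:,0])
pickle.dump((w,s,p,T),open("w4.pkl","wb"))
u=proj(w,[557,47,110]).round().astype(int); print(u)
x0,y0=u[0]-50,u[1]-50; print(x0,y0)
v=proj(s,p+T@[0,0,60]).round().astype(int); x1,y1=v[0]-20,v[1]-50; print(x1,y1)
a=cv2.resize(w["frame"][y0:y0+100,x0:x0+100],None,fx=6,fy=6,interpolation=cv2.INTER_CUBIC)
b=cv2.resize(s["frame"][y1:y1+120,x1:x1+40],None,fx=5,fy=5,interpolation=cv2.INTER_CUBIC)
cv2.imwrite("pics/w4.png",np.hstack([a,b]))
```

```text
8.675 [557.19241215  46.54222597 375.32460193] [ 0.29765467  0.59276484 -1.51466756] [-9.96628487e-01  8.20466673e-02 -5.00891647e-05]
[283 171]
233 121
316 101
```

View pics/w4.png

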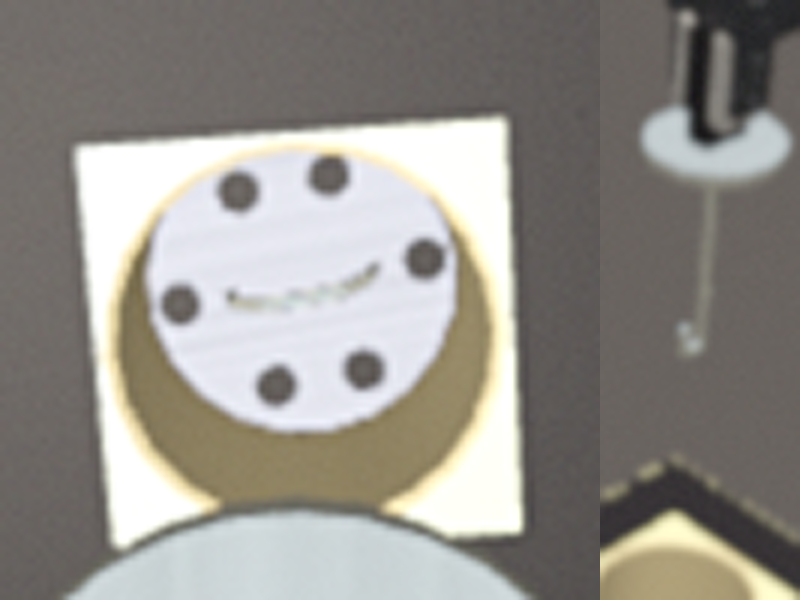

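Wrist crop: block disc centred at (301,289), eye feet at (231,297) and (379,268), apex near (305,300), well mouth spanning x 107–495. The scene crop shows the J with its tip toward world +x.

Run:
```python
from h import *
import pickle
w,s,p,T=pickle.load(open("w4.pkl","rb"))
g=lambda x,y,z: hit(w,233+x/6-.4,121+y/6-.4,z)[:2]
print("block top", g(301,289,70),"apex",g(305,300,94),"mouth",g(301,335,140))
a,b=g(231,297,70),g(379,268,70); print("feet",a,b,(a+b)/2,np.linalg.norm(a-b),np.degrees(np.arctan2(*(a-b)[::-1])))
h=[(180,304),(424,258),(239,191),(364,369),(329,174),(276,385)]; H=np.array([g(*q,70) for q in h]); print("holes mean",H.mean(0), H.round(1).tolist())
ex=-T[:,0]; f=s["frame"].astype(float).sum(2)
for y in range(138,172):
    r=f[y,325:350]; r=np.clip(r-np.median(r)-20,0,None); print(y,(r@np.arange(325,350)/max(r.sum(),1)).round(2),int(r.sum()),end=" | ")
print()
for y in range(126,136):
    r=f[y,316:362]; i=np.where(r>480)[0]; print(y,316+i.min() if len(i) else 0,316+i.max() if len(i) else 0, end=" | ")
print()
for dz in (10,15,20,40,60,80,90,103): print(dz, proj(s,p+T@[0,0,dz]).round(2), proj(s,p+T@[0,0,dz]+9*ex).round(2))
```

```text
block top [561.45922963  47.06355938] apex [559.85469259  47.97141779] mouth [558.50048774  47.12073824]
feet [561.98350613  31.48089867] [558.19620591  64.57679336] [560.08985602  48.02884601] 33.31188808807283 -83.47180390807299
holes mean [559.70575437  47.4264394 ] [[562.6, 20.1], [556.8, 74.6], [538.9, 35.3], [580.5, 59.7], [536.8, 55.2], [582.6, 39.7]]
138 338.8 169 | 139 337.79 110 | 140 337.66 114 | 141 337.62 110 | 142 337.61 120 | 143 337.63 114 | 144 337.56 110 | 145 337.55 109 | 146 337.5 126 | 147 337.29 109 | 148 337.14 101 | 149 337.04 114 | 150 336.97 117 | 151 336.93 106 | 152 336.8 108 | 153 336.77 117 | 154 336.63 120 | 155 336.59 101 | 156 336.54 95 | 157 336.57 109 | 158 336.62 141 | 159 336.62 161 | 160 336.43 126 | 161 336.21 103 | 162 336.06 108 | 163 335.96 98 | 164 335.88 88 | 165 333.91 251 | 166 333.29 501 | 167 333.32 518 | 168 333.81 531 | 169 334.09 660 | 170 334.0 628 | 171 333.72 360 | 
126 325 351 | 127 325 352 | 128 325 353 | 129 325 353 | 130 325 353 | 131 326 352 | 132 327 352 | 133 328 351 | 134 330 349 | 135 332 347 | 
10 [337.87 128.11] [334.25 129.55]
15 [337.68 130.5 ] [334.07 131.94]
20 [337.49 132.87] [333.89 134.32]
40 [336.73 142.14] [333.19 143.62]
60 [336.   151.11] [332.52 152.61]
80 [335.29 159.78] [331.86 161.31]
90 [334.94 164.02] [331.54 165.55]
103 [334.5  169.42] [331.13 170.97]
```

Request:
play_rows(plan=[[[0.6,-0.1,1,0,0,-0.06,0],[1.2,-0.2,3,0,0,-0.13,0],[1.7,-0.23,6,0,0,-0.19,0],[1.7,-0.23,9,0,0,-0.19,0],[1.7,-0.23,11,0,0,-0.19,0]]])

```text
t: 9.3
eef_pos: [539.6, 45.9, 264.0]
tcp_rot: [-0.001, -0.054, 0.999, 0.0]
wrist_force: [-0.5, 0.3, -1.1]
width: 11.3
finger_force: 78.0
```

Request:
play_rows(plan=[[[0,0,1.5,0,0,0,0],[0,0,3,0,0,0,0],[0,0,4.5,0,0,0,0],[0,0,5.5,0,0,0,0],[0,0,6,0,0,0,0]]])

```text
t: 9.93
eef_pos: [540.0, 45.9, 204.7]
tcp_rot: [-0.0, -0.054, 0.999, 0.0]
wrist_force: [0.4, 0.6, -1.1]
width: 11.4
finger_force: 78.0
```

Request:
play_rows(plan=[[[0,0,0.6,0,0,0,0],[0,0,1.2,0,0,0,0],[0,0,1.7,0,0,0,0],[0,0,2,0,0,0,0],[0,0,2,0,0,0,0]]])

```text
t: 10.55
eef_pos: [540.0, 45.9, 185.1]
tcp_rot: [-0.0, -0.054, 0.999, 0.0]
wrist_force: [-0.6, 1.3, -1.2]
width: 11.1
finger_force: 78.0
```

Run:
```python
from h import *
p,T,s=cur(); print(s["t"],p,T.round(3).tolist(),s["wrist_force"],s["torque"])
```

```text
10.55 [540.02117354  45.87076623 185.12687735] [[-0.994, -0.108, -0.0], [-0.108, 0.994, 0.0], [0.0, 0.0, -1.0]] [-0.61723908  1.31543404 -1.24272526] [-0.01081489 -0.00792108  0.0064107 ]
```

Request:
play_rows(plan=[[[0,0,0.2,0,0,0,0],[0,0,0.4,0,0,0,0],[0,0,0.5,0,0,0,0],[0,0,0.5,0,0,0,0],[0,0,0.5,0,0,0,0]]])

```text
t: 11.18
eef_pos: [540.2, 45.9, 180.4]
tcp_rot: [0.0, -0.054, 0.999, 0.0]
wrist_force: [-0.5, -0.0, -1.5]
width: 11.0
finger_force: 78.0
```

Request:
play_rows(plan=[[[-0.2,0,0,0,0,0,0],[-0.5,0,0,0,0,0,0],[-0.8,0,0,0,0,0,0],[-1.0,0,0,0,0,0,0],[-1.0,0,0,0,0,0,0]]])

```text
t: 11.8
eef_pos: [550.2, 47.0, 180.2]
tcp_rot: [0.0, -0.054, 0.999, 0.0]
wrist_force: [0.1, -0.3, -1.7]
width: 11.2
finger_force: 78.0
```

```bash
cat > st.py <<'E'
from h import *
p,T,s=cur(); print(s["t"],p.round(2),s["wrist_force"].round(2),"torque",s["torque"].round(4))
E
python3 st.py
```

```text
11.8 [550.19  46.96 180.22] [ 0.12 -0.31 -1.7 ] torque [ 0.0105  0.0036 -0.0585]
```

Request:
play_rows(plan=[[[-0.1,0,0,0,0,0,0],[-0.2,0,0,0,0,0,0],[-0.3,0,0,0,0,0,0],[-0.35,0,0,0,0,0,0],[-0.35,0,0,0,0,0,0]]])

```text
t: 12.42
eef_pos: [553.5, 47.3, 180.3]
tcp_rot: [-0.0, -0.054, 0.999, 0.0]
wrist_force: [0.2, 0.1, -1.2]
width: 11.2
finger_force: 78.0
```

```bash
python3 st.py
```

```text
12.425 [553.53  47.29 180.28] [ 0.18  0.07 -1.18] torque [0.0359 0.027  0.0234]
```

Request:
play_rows(plan=[[[-0.05,0,0,0,0,0,0],[-0.1,0,0,0,0,0,0],[-0.1,0,0,0,0,0,0],[-0.1,0,0,0,0,0,0],[-0.1,0,0,0,0,0,0]]])

```text
t: 13.05
eef_pos: [554.5, 47.4, 180.3]
tcp_rot: [0.0, -0.054, 0.999, 0.0]
wrist_force: [-0.1, -0.4, -1.3]
width: 11.1
finger_force: 78.0
```

```bash
python3 st.py
```

```text
13.05 [554.49  47.43 180.31] [-0.06 -0.36 -1.3 ] torque [ 0.0497 -0.0423 -0.0409]
```

Request:
play_rows(plan=[[[-0.05,0,0,0,0,0,0],[-0.1,0,0,0,0,0,0],[-0.1,0,0,0,0,0,0],[-0.1,0,0,0,0,0,0],[-0.1,0,0,0,0,0,0]]])

```text
t: 13.68
eef_pos: [555.5, 47.5, 180.3]
tcp_rot: [-0.0, -0.054, 0.999, 0.0]
wrist_force: [-0.5, -0.2, -0.7]
width: 11.2
finger_force: 78.0
```

```bash
python3 st.py
```

```text
13.675 [555.48  47.53 180.28] [-0.54 -0.18 -0.74] torque [0.0045 0.0027 0.0042]
```

Request:
play_rows(plan=[[[-0.03,0,0,0,0,0,0],[-0.07,0,0,0,0,0,0],[-0.07,0,0,0,0,0,0],[-0.07,0,0,0,0,0,0],[-0.07,0,0,0,0,0,0]]])

```text
t: 14.3
eef_pos: [556.2, 47.6, 180.3]
tcp_rot: [0.0, -0.054, 0.999, 0.0]
wrist_force: [0.1, -0.0, -1.4]
width: 11.2
finger_force: 78.0
```

```bash
python3 st.py
```

```text
14.3 [556.19  47.61 180.29] [ 0.05 -0.01 -1.37] torque [-0.0588 -0.0084  0.0068]
```

Request:
play_rows(plan=[[[-0.03,0,0,0,0,0,0],[-0.07,0,0,0,0,0,0],[-0.07,0,0,0,0,0,0],[-0.07,0,0,0,0,0,0],[-0.07,0,0,0,0,0,0]]])

```text
t: 14.92
eef_pos: [556.9, 47.7, 180.3]
tcp_rot: [0.0, -0.054, 0.999, 0.0]
wrist_force: [0.2, -0.2, -1.7]
width: 11.2
finger_force: 78.0
```

```bash
python3 st.py
```

```text
14.925 [556.88  47.69 180.31] [ 0.17 -0.18 -1.71] torque [-0.0032 -0.0056  0.0167]
```

Request:
play_rows(plan=[[[-0.03,0,0,0,0,0,0],[-0.07,0,0,0,0,0,0],[-0.07,0,0,0,0,0,0],[-0.07,0,0,0,0,0,0],[-0.07,0,0,0,0,0,0]]])

```text
t: 15.55
eef_pos: [557.5, 47.8, 180.3]
tcp_rot: [-0.0, -0.054, 0.999, 0.0]
wrist_force: [-0.7, -0.2, -0.7]
width: 11.4
finger_force: 78.0
```

```bash
python3 st.py
```

```text
15.55 [557.46  47.77 180.26] [-0.69 -0.16 -0.74] torque [-0.0289  0.3351  0.015 ]
```

Request:
play_rows(plan=[[[-0.03,0,0,0,0,0,0],[-0.07,0,0,0,0,0,0],[-0.07,0,0,0,0,0,0],[-0.07,0,0,0,0,0,0],[-0.07,0,0,0,0,0,0]]])

```text
t: 16.18
eef_pos: [558.2, 47.8, 180.3]
tcp_rot: [-0.0, -0.054, 0.999, 0.0]
wrist_force: [-2.1, 0.3, -0.6]
width: 11.3
finger_force: 78.0
```

```bash
python3 st.py
```

```text
16.175 [558.22  47.85 180.32] [-2.07  0.33 -0.59] torque [-0.0581  0.6105  0.0152]
```

Request:
play_rows(plan=[[[0.08,0,0,0,0,0,0],[0.17,0,0,0,0,0,0],[0.17,0,0,0,0,0,0],[0.17,0,-0.1,0,0,0,0],[0.17,0,-0.2,0,0,0,0]]])

```text
t: 16.8
eef_pos: [556.8, 47.7, 182.5]
tcp_rot: [0.0, -0.054, 0.999, 0.0]
wrist_force: [0.2, -0.6, -1.5]
width: 11.1
finger_force: 78.0
```

```bash
python3 st.py
```

```text
16.8 [556.81  47.66 182.48] [ 0.21 -0.64 -1.5 ] torque [ 0.017  -0.0256 -0.0272]
```

Request:
play_rows(plan=[[[0,0,-0.1,0,0,0,0],[0,0,-0.2,0,0,0,0],[0,0,-0.3,0,0,0,0],[0,0,-0.3,0,0,0,0],[0,0,-0.3,0,0,0,0]]])

```text
t: 17.42
eef_pos: [556.6, 47.7, 185.3]
tcp_rot: [-0.0, -0.054, 0.999, 0.0]
wrist_force: [0.5, -0.0, -1.6]
width: 10.8
finger_force: 78.0
```

```bash
python3 st.py
```

```text
17.425 [556.57  47.66 185.26] [ 0.5  -0.   -1.61] torque [-0.0016  0.0204  0.0384]
```

Request:
play_rows(plan=[[[0,0,-0.1,0,0,0,0],[0,0,-0.2,0,0,0,0],[0,0,-0.3,0,0,0,0],[0,0,-0.4,0,0,0,0],[0,0,-0.4,0,0,0,0]]])

```text
t: 18.05
eef_pos: [556.7, 47.6, 189.4]
tcp_rot: [0.0, -0.054, 0.999, 0.0]
wrist_force: [0.3, -1.0, -0.8]
width: 11.0
finger_force: 78.0
```

```bash
python3 st.py
```

```text
18.05 [556.65  47.62 189.43] [ 0.32 -1.01 -0.84] torque [-0.0286 -0.0037  0.0319]
```

Request:
play_rows(plan=[[[0,0,-0.1,0,0,0,0],[0,0,-0.2,0,0,0,0],[0,0,-0.3,0,0,0,0],[0,0,-0.35,0,0,0,0],[0,0,-0.35,0,0,0,0]]])

```text
t: 18.68
eef_pos: [556.6, 47.7, 192.9]
tcp_rot: [0.0, -0.054, 0.999, 0.0]
wrist_force: [-0.5, -0.3, -0.9]
width: 11.2
finger_force: 78.0
```

```bash
python3 st.py
```

```text
18.675 [556.62  47.66 192.86] [-0.5  -0.31 -0.92] torque [ 0.0293 -0.023   0.0446]
```

Request:
play_rows(plan=[[[0,0,-0.05,0,0,0,0],[0,0,-0.1,0,0,0,0],[0,0,-0.15,0,0,0,0],[0,0,-0.2,0,0,0,0],[0,0,-0.25,0,0,0,0]]])

```text
t: 19.3
eef_pos: [556.1, 47.7, 194.7]
tcp_rot: [-0.001, -0.054, 0.999, 0.0]
wrist_force: [0.3, -0.4, -8.0]
width: 10.9
finger_force: 77.8
```

```bash
python3 st.py
```

```text
19.3 [556.11  47.66 194.65] [ 0.34 -0.45 -7.96] torque [-0.024  -0.025  -0.0237]
```

Request:
play_rows(plan=[[[0,0,-0.05,0,0,0,0],[0,0,-0.1,0,0,0,0],[0,0,-0.15,0,0,0,0],[0,0,-0.2,0,0,0,0],[0,0,-0.2,0,0,0,0]]])

```text
t: 19.92
eef_pos: [556.6, 47.7, 197.4]
tcp_rot: [0.0, -0.054, 0.999, 0.0]
wrist_force: [0.1, -0.3, -5.9]
width: 11.1
finger_force: 77.8
```

```bash
python3 st.py
```

```text
19.925 [556.64  47.65 197.37] [ 0.06 -0.35 -5.89] torque [0.0272 0.0171 0.017 ]
```

Request:
play_rows(plan=[[[0,0,-0.2,0,0,0,0],[0,0,-0.6,0,0,0,0],[0,0,-1.1,0,0,0,0],[0,0,-1.6,0,0,0,0],[0,0,-2.1,0,0,0,0]]])

```text
t: 20.55
eef_pos: [556.7, 47.7, 218.8]
tcp_rot: [0.0, -0.054, 0.999, 0.0]
wrist_force: [-0.1, -0.1, -7.5]
width: 11.4
finger_force: 77.8
```

```bash
python3 st.py
```

```text
20.55 [556.65  47.66 218.79] [-0.13 -0.05 -7.51] torque [-0.0092  0.0212 -0.0003]
```

Request:
play_rows(plan=[[[0,0,-0.5,0,0,0,0],[0,0,-1.1,0,0,0,0],[0,0,-1.7,0,0,0,0],[0,0,-2.3,0,0,0,0],[0,0,-2.9,0,0,0,0]]])

```text
t: 21.18
eef_pos: [556.6, 47.7, 247.7]
tcp_rot: [0.0, -0.054, 0.999, 0.0]
wrist_force: [0.3, 0.2, -6.9]
width: 10.8
finger_force: 77.8
```

Request:
play_rows(plan=[[[0,0,-0.6,0,0,0,0],[0,0,-1.2,0,0,0,0],[0,0,-1.8,0,0,0,0],[0,0,-2.4,0,0,0,0],[0,0,-3,0,0,0,0]]])

```text
t: 21.8
eef_pos: [556.6, 47.7, 277.7]
tcp_rot: [0.0, -0.054, 0.999, 0.0]
wrist_force: [0.1, 0.6, -6.6]
width: 11.0
finger_force: 77.8
```

Request:
play_rows(plan=[[[0,0,-0.6,0,0,0,0],[0,0,-1.2,0,0,0,0],[0,0,-1.8,0,0,0,0],[0,0,-2.4,0,0,0,0],[0,0,-3,0,0,0,0]]])

```text
t: 22.42
eef_pos: [556.6, 47.7, 307.7]
tcp_rot: [-0.0, -0.054, 0.999, 0.0]
wrist_force: [-0.0, -0.2, -7.1]
width: 11.6
finger_force: 77.8
```

Request:
play_rows(plan=[[[0,0,-0.6,0,0,0,0],[0,0,-1.2,0,0,0,0],[0,0,-1.8,0,0,0,0],[0,0,-2.4,0,0,0,0],[0,0,-3,0,0,0,0]]])

```text
t: 23.05
eef_pos: [556.6, 47.6, 337.7]
tcp_rot: [0.0, -0.054, 0.999, 0.0]
wrist_force: [0.1, -1.3, -6.6]
width: 10.9
finger_force: 77.8
```

Request:
play_rows(plan=[[[0,0,-0.5,0,0,0,0],[0,0,-0.8,0,0,0,0],[0,0,-1.0,0,0,0,0],[0,0,-1.1,0,0,0,0],[0,0,-1.1,0,0,0,0]]])

```text
t: 23.68
eef_pos: [556.6, 47.6, 348.2]
tcp_rot: [-0.0, -0.054, 0.999, 0.0]
wrist_force: [-0.3, 0.9, -7.0]
width: 10.9
finger_force: 77.8
```

Run:
```python
from h import *
import pickle
p,T,st=cur(); print(st["t"],p,st["wrist_force"])
s=capture("scene"); w=capture("wrist"); c=capture("top")
pickle.dump((w,s,c,p,T),open("w5.pkl","wb"))
v=proj(s,p+T@[0,0,120]).round().astype(int)
b=cv2.resize(s["frame"][v[1]-60:v[1]+60,v[0]-50:v[0]+50],None,fx=5,fy=5,interpolation=cv2.INTER_CUBIC)
c2=cv2.resize(c["frame"][235:315,100:180],None,fx=3.75,fy=3.75,interpolation=cv2.INTER_CUBIC)
w2=cv2.resize(w["frame"],(300,225))
cv2.imwrite("pics/w5.png",np.hstack([b,np.vstack([c2,w2,np.zeros((75,300,3),np.uint8)])]))
```

```text
23.675 [556.57452     47.64882461 348.23881763] [-0.25282969  0.875913   -6.97157119]
```

View pics/w5.png

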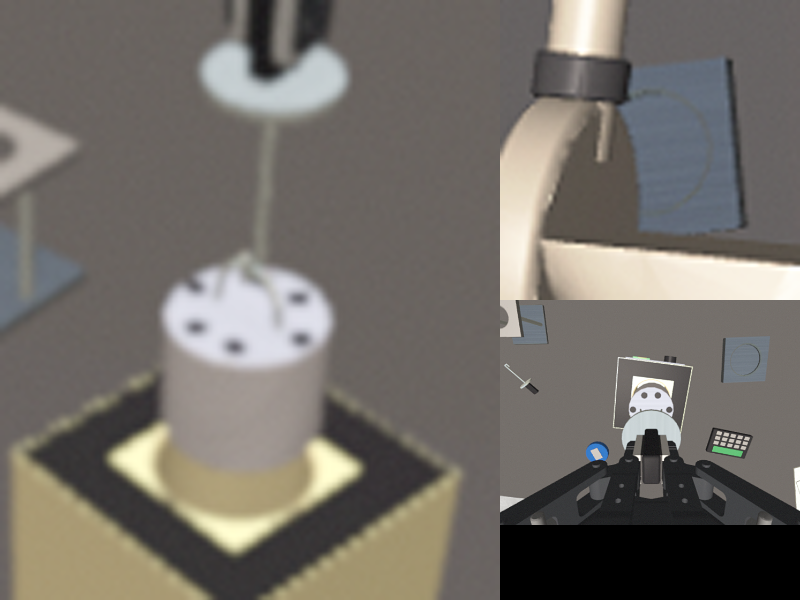

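The block hangs upright and clear of the well, with the eye in the hook. Next I'll refine the stand's position by fitting its silhouette in several views.

```bash
cat > fit.py <<'E'
from h import *
import pickle
from scipy.optimize import minimize
d=pickle.load(open("c0.pkl","rb")); w5=pickle.load(open("w5.pkl","rb"))[0]
def hull(c,x):
    a=x[2]; e=np.array([np.cos(a),np.sin(a)]); n=np.array([-e[1],e[0]])
    P=[proj(c,np.r_[x[:2]+55*(i*e+j*n),z]) for i in(-1,1) for j in(-1,1) for z in(0,18)]
    return cv2.convexHull(np.float32(P))
def mask(c,x):
    m=np.zeros((420*4,560*4),np.uint8); cv2.fillConvexPoly(m,np.int32(np.round((hull(c,x)+.5)*4*16)),1,cv2.LINE_AA,4); return cv2.resize(m.astype(np.float32),(560,420),interpolation=cv2.INTER_AREA)
x0=np.array([460,276.5,np.radians(8.5)])
for n,c in [("top",d["top"]),("scene",d["scene"]),("wrist",w5)]:
    f=c["frame"].astype(np.float32); h=hull(c,x0).reshape(-1,2); a,b=h.min(0).astype(int)-12,h.max(0).astype(int)+12
    near=np.zeros((420,560),bool); near[max(0,a[1]):b[1],max(0,a[0]):b[0]]=True
    m0=mask(c,x0); fg=np.median(f[m0>.99],0); bg=np.median(f[near&(m0<.01)],0); v=fg-bg
    al=np.clip(((f-bg)@v)/(v@v),0,1); al[~near]=0; print(n,fg,bg)
    cost=lambda x: ((mask(c,x)-al)[near]**2).sum()
    r=minimize(cost,x0,method="Nelder-Mead",options=dict(initial_simplex=x0+np.array([[0,0,0],[5,0,0],[0,5,0],[0,0,.06]]),xatol=.02)); print(n,r.x[:2].round(2),np.degrees(r.x[2]).round(2),r.fun)
p=pickle.load(open("w5.pkl","rb"))[3]; print(p)
E
python3 fit.py
```

```text
top [136. 121. 111.] [110. 111. 115.]
top [460.42 283.35] 8.94 167.33938598632812
scene [125. 115. 107.] [ 97.  99. 105.]
scene [446.09 274.  ] 8.96 304.5650634765625
wrist [131. 122. 113.] [107. 112. 117.]
wrist [460.19 280.48] 9.01 687.0740966796875
[556.57452     47.64882461 348.23881763]
```

```bash
sed -i 's/for z in(0,18)/for z in(18,)/' fit.py; python3 fit.py
```

```text
top [136. 121. 111.] [110. 111. 115.]
top [460.7  279.98] 8.92 94.45005798339844
scene [125. 116. 108.] [ 97.  99. 105.]
scene [458.63 276.89] 8.82 113.25541687011719
wrist [131. 122. 114.] [107. 112. 117.]
wrist [460.62 278.01] 9.22 307.7564697265625
[556.57452     47.64882461 348.23881763]
```

Request:
play_rows(plan=[[[0,0.03,0,0,0,0,0],[-0.02,0.2,0,0,0,0,0],[-0.07,0.6,0,0,0,0,0],[-0.14,1.33,0,0,0,0,0],[-0.26,2.37,0,0,0,0,0]]])

```text
t: 24.45
eef_pos: [556.6, 72.1, 348.3]
tcp_rot: [0.0, -0.054, 0.999, 0.0]
wrist_force: [-0.3, -0.2, -7.2]
width: 11.1
finger_force: 77.8
```

Request:
play_rows(plan=[[[-0.15,1.36,0,0,0,0,0],[-0.33,3.02,0,0,0,0,0],[-0.53,4.9,0,0,0,0,0],[-0.76,6.95,0,0,0,0,0],[-0.99,9.08,0,0,0,0,0]]])

```text
t: 25.08
eef_pos: [556.6, 164.5, 348.3]
tcp_rot: [0.0, -0.054, 0.999, 0.0]
wrist_force: [0.8, 0.8, -6.8]
width: 11.3
finger_force: 77.8
```

Request:
play_rows(plan=[[[-0.23,2.13,0,0,0,0,0],[-0.46,4.18,0,0,0,0,0],[-0.66,6.06,0,0,0,0,0],[-0.84,7.71,0,0,0,0,0],[-0.99,9.08,0,0,0,0,0]]])

```text
t: 25.7
eef_pos: [556.7, 255.2, 348.2]
tcp_rot: [-0.0, -0.054, 0.999, -0.0]
wrist_force: [-0.2, 0.5, -7.2]
width: 11.0
finger_force: 77.8
```

Request:
play_rows(plan=[[[-0.11,1.04,0,0,0,0,0],[-0.19,1.76,0,0,0,0,0],[-0.24,2.17,0,0,0,0,0],[-0.26,2.34,0,0,0,0,0],[-0.26,2.37,0,0,0,0,0]]])

```text
t: 26.32
eef_pos: [556.8, 277.8, 348.3]
tcp_rot: [0.0, -0.054, 0.999, -0.0]
wrist_force: [0.5, 0.1, -7.4]
width: 11.4
finger_force: 77.8
```

```bash
python3 - <<'E'
from h import *
import pickle
capture("wrist"); w=capture("wrist"); p,T,st=cur(); print(st["t"],p,st["wrist_force"])
pickle.dump((w,0,0,p,T),open("w6.pkl","wb"))
q=proj(w,[460,278,18]).round().astype(int); print(q)
x0=max(0,min(q[0]-80,400)); y0=max(0,q[1]-60); print(x0,y0)
cv2.imwrite("pics/w6.png",cv2.resize(w["frame"][y0:y0+120,x0:x0+160],None,fx=5,fy=5,interpolation=cv2.INTER_CUBIC))
E
sed 's/w5.pkl/w6.pkl/' fit.py > fit6.py; python3 fit6.py | grep wrist
```

```text
26.425 [556.75743665 277.7117768  348.35210152] [ 0.40891539  0.6122664  -6.56063062]
[290  90]
210 30
wrist [101.  94.  87.] [81. 85. 89.]
wrist [461.1 277.5] 9.05 302.9124450683594
```

View pics/w6.png

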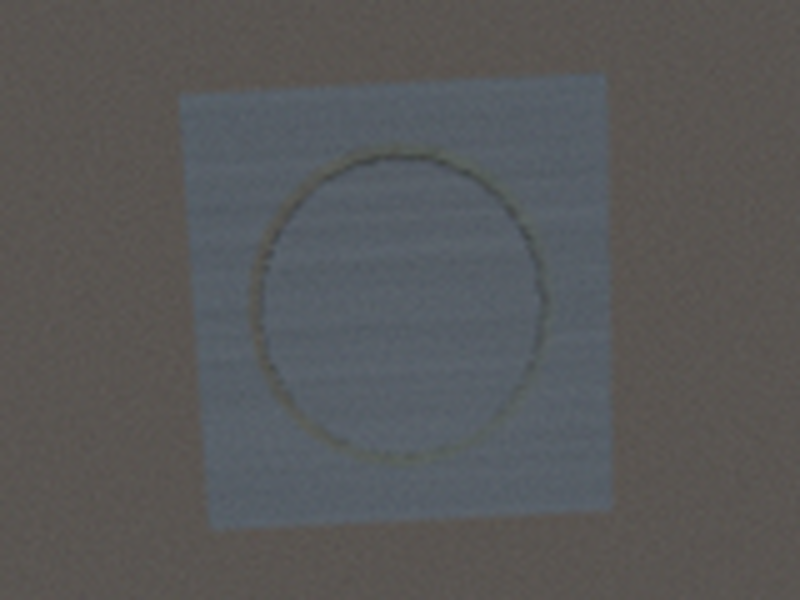

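The recess rim spans x 250–548 and y 143–466 in the crop, centred at (399,304).

Run:
```python
from h import *
import pickle
w,_,_,p,T=pickle.load(open("w6.pkl","rb"))
c=hit(w,210+399/5-.4,30+304.5/5-.4,18); print("recess",c)
Q=np.array([hit(w,210+x/5-.4,30+y/5-.4,18) for x,y in [(181,93),(606,74),(612,508),(210,529)]]); print(Q.mean(0),Q.round(1).tolist())
u=-T[:,0]; 
for b in ((460.5,277.5),c[:2]):
    t=np.r_[b,0]-3*u; print(t, (T.T@(t-p)).round(1))
```

```text
recess [460.47659426 276.92631608  18.        ]
[461.05050958 277.87311169  18.        ] [[415.1, 215.4, 18.0], [398.7, 323.1, 18.0], [506.4, 340.6, 18.0], [524.0, 232.4, 18.0]]
[4.57517419e+02 2.77177181e+02 3.60867336e-05] [ 98.7  10.2 348.4]
[4.57494014e+02 2.76603497e+02 3.60867336e-05] [ 98.8   9.6 348.4]
```

Request:
play_rows(plan=[[[0.03,0,0,0,0,0,0],[0.19,0.02,0,0,0,0,0],[0.57,0.06,0,0,0,0,0],[1.2,0.12,0,0,0,0,0],[2.07,0.21,0,0,0,0,0]]])

```text
t: 27.05
eef_pos: [535.3, 277.8, 348.3]
tcp_rot: [-0.0, -0.054, 0.999, 0.0]
wrist_force: [-0.6, -0.3, -6.5]
width: 11.1
finger_force: 77.8
```

Request:
play_rows(plan=[[[1.06,0.11,0,0,0,0,0],[2.25,0.23,0,0,0,0,0],[3.48,0.35,0,0,0,0,0],[4.67,0.47,0,0,0,0,0],[5.73,0.57,0,0,0,0,0]]])

```text
t: 27.68
eef_pos: [477.4, 277.4, 348.5]
tcp_rot: [0.0, -0.054, 0.999, 0.0]
wrist_force: [-1.2, -0.5, -6.4]
width: 11.1
finger_force: 77.8
```

Request:
play_rows(plan=[[[0.87,0.09,0,0,0,0,0],[1.5,0.15,0,0,0,0,0],[1.88,0.19,0,0,0,0,0],[2.05,0.21,0,0,0,0,0],[2.07,0.21,0,0,0,0,0]]])

```text
t: 28.3
eef_pos: [457.6, 277.1, 348.3]
tcp_rot: [0.0, -0.054, 0.999, 0.0]
wrist_force: [-0.1, 0.5, -7.1]
width: 11.2
finger_force: 77.8
```

Request:
play_rows(plan=[[[0,0,0.2,0,0,0,0],[0,0,0.6,0,0,0,0],[0,0,1.2,0,0,0,0],[0,0,1.9,0,0,0,0],[0,0,2.6,0,0,0,0]]])

```text
t: 28.92
eef_pos: [457.4, 277.1, 321.6]
tcp_rot: [-0.0, -0.054, 0.999, -0.0]
wrist_force: [0.5, 0.5, -6.3]
width: 11.2
finger_force: 77.8
```

Request:
play_rows(plan=[[[0,0,0.7,0,0,0,0],[0,0,1.4,0,0,0,0],[0,0,2.1,0,0,0,0],[0,0,2.8,0,0,0,0],[0,0,3.5,0,0,0,0]]])

```text
t: 29.55
eef_pos: [457.5, 277.2, 286.9]
tcp_rot: [0.0, -0.054, 0.999, 0.0]
wrist_force: [-0.8, -1.1, -6.7]
width: 11.2
finger_force: 77.8
```

Request:
play_rows(plan=[[[0,0,0.7,0,0,0,0],[0,0,1.4,0,0,0,0],[0,0,2.1,0,0,0,0],[0,0,2.8,0,0,0,0],[0,0,3.5,0,0,0,0]]])

```text
t: 30.18
eef_pos: [457.6, 277.2, 251.9]
tcp_rot: [0.0, -0.054, 0.999, 0.0]
wrist_force: [-0.4, 0.2, -6.9]
width: 11.2
finger_force: 77.8
```

Request:
play_rows(plan=[[[0,0,0.7,0,0,0,0],[0,0,1.4,0,0,0,0],[0,0,2.0,0,0,0,0],[0,0,2.4,0,0,0,0],[0,0,2.5,0,0,0,0]]])

```text
t: 30.8
eef_pos: [457.5, 277.2, 227.1]
tcp_rot: [-0.0, -0.054, 0.999, -0.0]
wrist_force: [0.3, 0.3, -5.7]
width: 11.0
finger_force: 77.8
```

Run:
```python
from h import *
import pickle
w=capture("wrist"); s=capture("scene"); c=capture("top"); p,T,st=cur(); print(st["t"],p,st["wrist_force"])
pickle.dump((w,s,c,p,T),open("w7.pkl","wb"))
```

```text
30.95 [457.64198599 277.24516361 227.4949533 ] [-0.10196293 -0.35833988 -6.44917308]
```

Request:
play_rows(plan=[[[0,0,0.4,0,0,0,0],[0,0,0.9,0,0,0,0],[0,0,1.4,0,0,0,0],[0,0,1.8,0,0,0,0],[0,0,2.1,0,0,0,0]]])

```text
t: 31.58
eef_pos: [457.5, 277.2, 206.0]
tcp_rot: [-0.0, -0.054, 0.999, -0.0]
wrist_force: [0.3, -1.0, -6.6]
width: 11.2
finger_force: 77.8
```

Request:
play_rows(plan=[[[0,0,0.2,0,0,0,0],[0,0,0.35,0,0,0,0],[0,0,0.5,0,0,0,0],[0,0,0.6,0,0,0,0],[0,0,0.7,0,0,0,0]]])

```text
t: 32.2
eef_pos: [457.6, 277.2, 199.3]
tcp_rot: [0.0, -0.054, 0.999, 0.0]
wrist_force: [-0.1, -0.0, -7.1]
width: 10.9
finger_force: 77.8
```

```bash
python3 st.py
```

```text
32.2 [457.57 277.21 199.32] [-0.1  -0.04 -7.11] torque [0.0427 0.0572 0.0194]
```

Request:
play_rows(plan=[[[0,0,0.1,0,0,0,0],[0,0,0.2,0,0,0,0],[0,0,0.3,0,0,0,0],[0,0,0.3,0,0,0,0],[0,0,0.3,0,0,0,0]]])

```text
t: 32.83
eef_pos: [457.6, 277.2, 196.3]
tcp_rot: [0.0, -0.054, 0.999, 0.0]
wrist_force: [0.5, 0.4, -6.5]
width: 11.2
finger_force: 77.8
```

```bash
python3 st.py
```

```text
32.825 [457.56 277.21 196.34] [ 0.53  0.38 -6.5 ] torque [-0.0461  0.0456 -0.0116]
```

Request:
play_rows(plan=[[[0,0,0.08,0,0,0,0],[0,0,0.16,0,0,0,0],[0,0,0.24,0,0,0,0],[0,0,0.32,0,0,0,0],[0,0,0.4,0,0,0,0]]])

```text
t: 33.45
eef_pos: [458.0, 277.2, 192.9]
tcp_rot: [0.001, -0.054, 0.999, 0.0]
wrist_force: [-0.0, -0.1, -0.3]
width: 11.0
finger_force: 78.7
```

```bash
python3 st.py
```

```text
33.45 [457.96 277.23 192.89] [-0.01 -0.13 -0.32] torque [ 0.013  -0.0895  0.0568]
```

Request:
play_rows(plan=[[[0,0,0.08,0,0,0,0],[0,0,0.16,0,0,0,0],[0,0,0.24,0,0,0,0],[0,0,0.3,0,0,0,0],[0,0,0.3,0,0,0,0]]])

```text
t: 34.08
eef_pos: [457.5, 277.2, 189.2]
tcp_rot: [-0.0, -0.054, 0.999, 0.0]
wrist_force: [0.1, 1.0, -1.2]
width: 10.9
finger_force: 78.7
```

```bash
python3 st.py
```

```text
34.075 [457.5  277.18 189.24] [ 0.08  1.   -1.17] torque [ 0.0085 -0.0034 -0.0613]
```

Request:
play_rows(plan=[[[0,0,0.2,0,0,0,0],[0,0,0.4,0,0,0,0],[0,0,0.6,0,0,0,0],[0,0,0.8,0,0,0,0],[0,0,0.9,0,0,0,0]]])

```text
t: 34.7
eef_pos: [457.5, 277.2, 180.1]
tcp_rot: [-0.0, -0.054, 0.999, -0.0]
wrist_force: [0.3, 0.3, -1.4]
width: 11.1
finger_force: 78.7
```

```bash
python3 st.py
```

```text
34.7 [457.48 277.17 180.12] [ 0.25  0.3  -1.44] torque [-0.0432 -0.0111  0.0127]
```

Request:
play_rows(plan=[[[0.1,0,0.03,0,0,0,0],[0.2,0,0.03,0,0,0,0],[0.3,0,0.03,0,0,0,0],[0.4,0,0.03,0,0,0,0],[0.4,0,0.03,0,0,0,0]]])

```text
t: 35.33
eef_pos: [453.5, 276.8, 180.1]
tcp_rot: [0.0, -0.054, 0.999, 0.0]
wrist_force: [0.1, -0.1, -1.4]
width: 10.9
finger_force: 78.7
```

```bash
python3 st.py
```

```text
35.325 [453.49 276.77 180.07] [ 0.08 -0.14 -1.39] torque [-0.0275  0.014   0.012 ]
```

Request:
play_rows(plan=[[[0.2,0,0,0,0,0,0],[0.5,0,0,0,0,0,0],[0.9,0,0,0,0,0,0],[1.4,0,0,0,0,0,0],[1.8,0,0,0,0,0,0]]])

```text
t: 35.95
eef_pos: [435.2, 274.8, 180.0]
tcp_rot: [-0.0, -0.054, 0.999, 0.0]
wrist_force: [-0.7, 0.2, -2.3]
width: 10.9
finger_force: 78.7
```

```bash
python3 st.py
```

```text
35.95 [435.23 274.78 180.05] [-0.72  0.21 -2.35] torque [-0.0189  0.0509  0.0177]
```

Request:
play_rows(plan=[[[0.1,0,0,0,0,0,0],[0.1,0,-0.3,0,0,0,0],[0.1,0,-1,0,0,0,0],[0.1,0,-2,0,0,0,0],[0.1,0,-3,0,0,0,0]]])

```text
t: 36.58
eef_pos: [434.9, 274.8, 211.0]
tcp_rot: [0.0, -0.054, 0.999, 0.0]
wrist_force: [-1.4, -0.1, -1.1]
width: 10.9
finger_force: 78.7
```

```bash
python3 st.py
```

```text
36.575 [434.88 274.78 210.98] [-1.37 -0.08 -1.09] torque [-0.0257  0.0386  0.0127]
```

Run:
```python
from h import *
p,T,s=cur(); w=[]
p0=p.copy(); R0=T
for dz in (20,50,85,115,125): w.append((p0+[0,0,dz],yawR(186.2)))
a0,a1=np.arctan2(p[1],p[0]),np.arctan2(-272.5,435.9); r0,r1=np.hypot(*p[:2]),np.hypot(272.5,435.9)
for i in range(1,21):
    t=i/20; f=10*t**3-15*t**4+6*t**5; a=a0+f*(a1-a0); r=r0+f*(r1-r0)
    w.append(([r*np.cos(a),r*np.sin(a),p0[2]+125],yawR(186.2+f*(175.3-186.2))))
rows(w,p0,R0,jaw=0,nd=2)
```

```text
[[-0.0, 0.0, -2.0, 0.0, 0.0, -0.0, 0], [-0.0, 0.0, -5.0, 0.0, 0.0, -0.0, 0], [-0.01, 0.0, -8.5, 0.0, 0.0, -0.0, 0], [-0.01, 0.0, -11.5, 0.0, 0.0, -0.0, 0], [-0.01, 0.0, -12.5, 0.0, 0.0, -0.0, 0]]
[[-0.03, -0.06, 0.0, 0.0, 0.0, 0.0, 0], [-0.21, -0.44, 0.0, 0.0, 0.0, 0.0, 0], [-0.65, -1.39, 0.0, 0.0, 0.0, 0.01, 0], [-1.37, -3.05, 0.0, 0.0, 0.0, 0.01, 0], [-2.31, -5.51, 0.0, 0.0, 0.0, 0.02, 0]]
[[-1.1, -3.26, 0.0, 0.0, 0.0, 0.01, 0], [-2.13, -7.29, 0.0, 0.0, 0.0, 0.03, 0], [-2.91, -11.97, 0.0, 0.0, 0.0, 0.04, 0], [-3.26, -17.12, 0.0, 0.0, 0.0, 0.06, 0], [-3.07, -22.49, 0.0, 0.0, 0.0, 0.08, 0]]
[[0.34, -5.36, 0.0, 0.0, 0.0, 0.02, 0], [1.19, -10.45, 0.0, 0.0, 0.0, 0.03, 0], [2.42, -15.03, 0.0, 0.0, 0.0, 0.05, 0], [3.85, -18.94, 0.0, 0.0, 0.0, 0.06, 0], [5.26, -22.07, 0.0, 0.0, 0.0, 0.08, 0]]
[[1.04, -2.42, 0.0, 0.0, 0.0, 0.01, 0], [1.82, -4.04, 0.0, 0.0, 0.0, 0.01, 0], [2.3, -4.97, 0.0, 0.0, 0.0, 0.02, 0], [2.5, -5.34, 0.0, 0.0, 0.0, 0.02, 0], [2.54, -5.4, 0.0, 0.0, 0.0, 0.02, 0]]
```

Request:
play_rows(plan=[[[0,0,-2,0,0,0,0],[0,0,-5,0,0,0,0],[0,0,-8.5,0,0,0,0],[0,0,-11.5,0,0,0,0],[0,0,-12.5,0,0,0,0]]])

```text
t: 37.2
eef_pos: [435.2, 274.9, 337.3]
tcp_rot: [0.002, -0.054, 0.999, 0.001]
wrist_force: [-0.2, -0.6, -1.0]
width: 11.1
finger_force: 78.7
```

Request:
play_rows(plan=[[[0,-0.1,0,0,0,0,0],[-0.2,-0.45,0,0,0,0,0],[-0.65,-1.4,0,0,0,0.01,0],[-1.4,-3.05,0,0,0,0.01,0],[-2.3,-5.5,0,0,0,0.02,0]]])

```text
t: 37.83
eef_pos: [464.1, 221.3, 334.6]
tcp_rot: [-0.0, -0.044, 0.999, -0.0]
wrist_force: [0.4, -0.3, -1.1]
width: 11.2
finger_force: 78.7
```

Request:
play_rows(plan=[[[-1.1,-3.25,0,0,0,0.01,0],[-2.1,-7.3,0,0,0,0.03,0],[-2.9,-12,0,0,0,0.04,0],[-3.25,-17.1,0,0,0,0.06,0],[-3.1,-22.5,0,0,0,0.08,0]]])

```text
t: 38.45
eef_pos: [514.4, -1.7, 334.6]
tcp_rot: [-0.0, -0.004, 1.0, -0.0]
wrist_force: [0.7, 0.4, -0.6]
width: 11.1
finger_force: 78.7
```

Request:
play_rows(plan=[[[0.3,-5.4,0,0,0,0.02,0],[1.2,-10.4,0,0,0,0.03,0],[2.4,-15,0,0,0,0.05,0],[3.85,-18.9,0,0,0,0.06,0],[5.3,-22.1,0,0,0,0.08,0]]])

```text
t: 39.08
eef_pos: [461.8, -223.1, 334.6]
tcp_rot: [-0.0, 0.037, 0.999, -0.0]
wrist_force: [0.0, 0.0, -0.8]
width: 11.3
finger_force: 78.7
```

Request:
play_rows(plan=[[[1.05,-2.4,0,0,0,0.01,0],[1.8,-4,0,0,0,0.01,0],[2.3,-5,0,0,0,0.01,0],[2.5,-5.35,0,0,0,0.01,0],[2.55,-5.4,0,0,0,0.01,0]]])

```text
t: 39.7
eef_pos: [433.8, -272.0, 335.0]
tcp_rot: [0.0, 0.041, 0.999, 0.0]
wrist_force: [0.5, 0.1, -0.6]
width: 11.1
finger_force: 78.7
```

Run:
```python
from h import *
import pickle
w=capture("wrist"); p,T,st=cur(); print(st["t"],p,st["wrist_force"],np.degrees(np.arctan2(T[1,0],T[0,0])))
print((T.T@(np.array([435.7,-272.5,116])-p)).round(1))
c=capture("top"); s=capture("scene"); pickle.dump((w,s,c,p,T),open("w8.pkl","wb"))
# hole in plate: dark disc in bright plate
g=cv2.cvtColor(w["frame"],cv2.COLOR_BGR2GRAY); m=(g>170).astype(np.uint8)
cs,h=cv2.findContours(m,cv2.RETR_CCOMP,cv2.CHAIN_APPROX_NONE)
for i,q in enumerate(cs):
    if h[0][i][3]>=0 and cv2.contourArea(q)>300:
        e=cv2.fitEllipse(q); print(e, hit(w,*e[0],100))
```

```text
39.75 [ 433.8736447  -271.91894634  334.99173136] [-0.27219162  0.3145257  -1.6821873 ] 175.3554605096787
[ -1.8  -0.5 219. ]
((279.94415283203125, 176.60939025878906), (39.15666198730469, 39.85734558105469), 85.5359115600586) [ 435.01194029 -274.39822116  100.        ]
```

Request:
play_rows(plan=[[[-0.18,-0.1,2,0,0,0,0],[-0.18,-0.1,5,0,0,0,0],[-0.18,-0.1,8.5,0,0,0,0],[-0.18,-0.1,12,0,0,0,0],[-0.18,-0.1,14.5,0,0,0,0]]])

```text
t: 40.48
eef_pos: [435.3, -272.6, 188.5]
tcp_rot: [-0.0, 0.04, 0.999, 0.001]
wrist_force: [-0.4, -0.7, -1.1]
width: 11.0
finger_force: 78.7
```

Request:
play_rows(plan=[[[0,0,2,0,0,0,0],[0,0,4,0,0,0,0],[0,0,5.7,0,0,0,0],[0,0,6.6,0,0,0,0],[0,0,7,0,0,0,0]]])

```text
t: 41.1
eef_pos: [435.6, -273.3, 119.8]
tcp_rot: [-0.0, 0.041, 0.999, 0.0]
wrist_force: [-0.1, -0.5, -1.0]
width: 11.3
finger_force: 78.7
```

```bash
python3 st.py
```

```text
41.1 [ 435.58 -273.27  119.76] [-0.09 -0.5  -1.04] torque [ 0.0007 -0.0284  0.0293]
```

Request:
play_rows(plan=[[[0,0,0.1,0,0,0,0],[0,0,0.2,0,0,0,0],[0,0,0.3,0,0,0,0],[0,0,0.35,0,0,0,0],[0,0,0.35,0,0,0,0]]])

```text
t: 41.72
eef_pos: [435.4, -273.5, 116.5]
tcp_rot: [0.0, 0.041, 0.999, 0.0]
wrist_force: [-0.3, 0.2, -1.0]
width: 11.1
finger_force: 78.7
```

```bash
python3 st.py
```

```text
41.725 [ 435.4  -273.51  116.53] [-0.27  0.24 -1.  ] torque [-0.013  -0.0069 -0.0022]
```

Request:
play_rows(plan=[[[0,0,0.03,0,0,0,0],[0,0,0.06,0,0,0,0],[0,0,0.1,0,0,0,0],[0,0,0.1,0,0,0,0],[0,0,0.1,0,0,0,0]]])

```text
t: 42.35
eef_pos: [435.4, -273.5, 115.5]
tcp_rot: [0.0, 0.041, 0.999, 0.0]
wrist_force: [0.4, 0.5, -0.2]
width: 11.5
finger_force: 79.0
```

```bash
python3 st.py
```

```text
42.35 [ 435.41 -273.48  115.5 ] [ 0.42  0.51 -0.2 ] torque [-0.0255  0.0085  0.0063]
```

Flange touches the plate. Open gently, then rise.

Request:
play_rows(plan=[[[0,0,0,0,0,0,0.15],[0,0,0,0,0,0,0.25],[0,0,0,0,0,0,0.4],[0,0,0,0,0,0,0.6],[0,0,0,0,0,0,0.8]]], squeeze=20)

```text
t: 42.98
eef_pos: [435.4, -273.5, 115.5]
tcp_rot: [0.0, 0.041, 0.999, 0.0]
wrist_force: [0.9, 0.7, 0.4]
width: 67.3
finger_force: 0.0
```

Request:
play_rows(plan=[[[0,0,0,0,0,0,0.8],[0,0,0,0,0,0,0.8],[0,0,-0.5,0,0,0,0.8],[0,0,-2,0,0,0,0.8],[0,0,-4,0,0,0,0.8]]])

```text
t: 43.6
eef_pos: [435.4, -273.5, 156.6]
tcp_rot: [-0.0, 0.041, 0.999, 0.0]
wrist_force: [0.5, 0.1, 0.2]
width: 68.3
finger_force: 0.0
```

Request:
play_rows(plan=[[[0,0,-3,0,0,0,0.8],[0,0,-7,0,0,0,0.8],[0,0,-11,0,0,0,0.8],[0,0,-13,0,0,0,0.8],[0,0,-13.5,0,0,0,0.8]]])

```text
t: 44.22
eef_pos: [435.8, -273.8, 292.8]
tcp_rot: [0.002, 0.041, 0.999, -0.001]
wrist_force: [0.1, -0.5, 0.1]
width: 68.1
finger_force: 0.0
```

Run:
```python
from h import *
import pickle
capture("top"); c=capture("top"); w=capture("wrist"); s=capture("scene"); p,T,st=cur(); print(st["t"],p,st["wrist_force"],st["width"])
pickle.dump((w,s,c,p,T),open("w9.pkl","wb"))
# flange + plate in wrist: flange bluish disc; block top disc in top view
f=w["frame"].astype(int); m=((f[...,0]-f[...,2]>5)&(f.sum(2)>480)).astype(np.uint8)
for n,cam,m,z in [("flange",w,m,105),("block",c,(c["frame"].astype(int).sum(2)>500).astype(np.uint8),70)]:
    cs,_=cv2.findContours(m,cv2.RETR_EXTERNAL,cv2.CHAIN_APPROX_NONE)
    for q in cs:
        if cv2.contourArea(q)>250:
            e=cv2.fitEllipse(q); x=hit(cam,*e[0],z); print(n,np.round(e[0],1),np.round(e[1],1),x.round(1))
```

```text
44.425 [ 435.03461085 -273.19826278  289.63807407] [-0.59973709 -0.8002272  -0.06339756] 68.2149579917541
flange [282.2 183.3] [52.  52.5] [ 434.2 -273.2  105. ]
block [368.  410.7] [22. 49.] [ 170.9 -266.8   70. ]
block [472.1 373.6] [13.2 39.2] [ 251.9 -510.8   70. ]
block [395.  384.6] [71.5 93.7] [ 228.9 -327.8   70. ]
block [401.8 311. ] [15.8 39.1] [ 394.4 -343.2   70. ]
block [520.6 323.9] [17.1 68.2] [ 365.  -635.3   70. ]
block [373.4 292.9] [38.  39.1] [ 434.7 -276.7   70. ]
block [132.9 274.3] [27.3 29.6] [459.5 278.2  70. ]
block [483.1 292.3] [66.8 88.5] [ 439.4 -541.4   70. ]
block [449.8 260.3] [15.5 76.3] [ 513.7 -460.6   70. ]
block [231.2 230.8] [41.5 42.2] [568.5  55.4  70. ]
block [202.  137.5] [26.8 29.7] [793.9 138.3  70. ]
block [250.4  65.8] [176.8 595. ] [989.5  29.9  70. ]
```

The block is seated at (459.5, 278.2) and the hook flange sits on the rest's hole, so I'm handing the job in.

```bash
python3 -c "
from bench import finish_job
print(finish_job())"
```

```text
the job is handed in; nothing more can be done
None
```

The block is upright in the cooling stand's recess, the hook hangs back in its rest, and the job was handed in at about 44 s of the 72 s allowed; the jar, timer and calculator were never approached.

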